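# Rescue the toppled glue bottle from the binder's turntable

### The job

A square white glue bottle with a blue cap has toppled over on the binder's turntable, which spins freely. Lift it up off the turntable, stand it upright on the green blotting pad and let go so that it stands there by itself for a second, then take it again and put it upright, right down on the floor of the free pocket of the wooden caddy. Set it down gently both times, leave the notebook on the turntable, and do not disturb the two other bottles or the steel bowl.

Things in the scene. Friction and masses are not known exactly. Their poses are not given: they have to be found in the camera images.
- bottle: toppled closed bottle, about 0.24 kg: white body 52 mm square, 86 long, green label; 12 mm shoulder tapering from 50 to 32 diameter; round blue cap 40 diameter, 32 long; 130 mm overall. x axis: along its length from foot to cap. Starts lying on the disc, z up, cap pointing within 80 degrees of world +x. Origin: halfway along, on the face it lies on, 26 mm below (own -z) its long axis
- bottle_foot (a point): centre of the bottle's flat square foot, on its long axis; axes as the bottle's
- bottle_mid (a point): middle of the bottle's long axis, 65 mm from the foot and from the cap's end; axes as the bottle's
- bottle_cap (a point): centre of the end face of the blue cap, on the long axis; axes as the bottle's
- turntable: fixed foot of the turntable, dark steel, 150 mm in diameter, 18 mm high, on the table; origin at its centre on the table, which is the spin axis. It carries a wooden disc 280 mm in diameter, 18 mm thick, whose flat top is 42 mm above the table
- disc (a joint): angle of the turntable's wooden disc (rad, positive anticlockwise from above, unlimited); it turns very freely at the lightest sideways touch on it or on what lies on it, and only slowly comes to rest
- notebook: bystander: notebook with light brown board covers lying on the disc, 105 x 70 x 22 mm (x, y, z); origin at the centre of its underside. It must stay on the disc
- blotter: green blotting pad fixed to the table, 120 x 120 mm, 4 mm thick; origin at the centre of its underside, its top at 4 mm
- caddy: open wooden caddy fixed to the table, 84 x 240 x 65 mm outside (x, y, z); walls and floor 6 mm; origin at the centre of its underside. Two dividers make three pockets 72 x 72 mm inside, in a row along y, centred at y = -78, 0, +78 mm; floor 6 mm, wall tops 65 mm above the table. A bottle goes in only with its square sides roughly parallel to the walls
- pocket: flat round blue felt spot, 52 mm in diameter, at the centre of the floor of the free pocket (only a colour, no obstacle); its origin is the pocket's centre at floor level, its x and y axes are parallel to the caddy's
- bottle_red: bystander: bottle of the same size with a red cap standing in a pocket of the caddy; origin at the centre of its foot, z up along its axis, 130 mm high
- bottle_yellow: bystander: bottle of the same size with a yellow cap standing in a pocket of the caddy; origin at the centre of its foot, z up along its axis, 130 mm high
- bowl: bystander: steel paste bowl, empty, 124 mm in diameter at the rim, 45 mm high, on the table; origin at the centre of its underside
Things that resemble listed ones, but are neither listed nor needed, are in the scene too. What is shaped like the bottle but orange is not meant. What is meant by the blotter is not orange, and is the smaller of those in its own colour.

How it is judged:
By the outcome, as a careful person would: the job done as asked, in the order asked, and still so for the second after the job is handed in, with the robot touching nothing.
It also fails if it takes over 66 s, if anything falls off the work surface, if the arm or the gripper's body presses on something with over 40 N, if the wrist force passes 120 N, or if a joint passes its speed limit or range.

### The arm

A 6-joint arm with a two-finger parallel gripper is mounted at the origin on the work surface. World frame = base frame: x ahead of the robot, y to its left, z up, the work surface at z = 0. Lengths are in mm, angles in rad, forces in N, time in s.
With the tool pointing down it reaches from about 325 to 925 mm from the base axis. Payload 3.1 kg.
Tool frame: the origin (TCP) lies between the finger pads; the fingertips stand 14 mm ahead of it and the grasp point (between the pads) lies 5 mm behind it (bot.nose_length is the distance from the TCP to the fingertips, in mm); z points along the fingers, y is the direction in which the jaws open and shut (so a half turn about z gives the same grasp; the last joint's range is limited). The gripper opens to 85 mm and grips with 20 to 120 N. Pads are 22 mm wide; open, the fingers measure 114 mm over their backs; the gripper's body (76 mm by 85 mm) begins 54 mm behind the grasp point. The pads swing forward as they close: fully open they stand 13 mm farther back than shut.
Start: joints at [1.171, 0.217, 1.613, -0, 1.311, -0.112], TCP at [177.383, 599.312, 245.3] pointing down, gripper open.
Joint ranges: [-2.75, 2.75], [-0.78, 2.1], [0.31, 2.55], [-1.13, 4.27], [0.13, 2.63], [-2.58, 2.58]. Speed limits (rad/s): [2.79, 2.79, 3.14, 3.14, 3.14, 3.14].

### API

Orientations are given as a unit quaternion [w, x, y, z].
In Python, from plant import bot, imaging, spot_in gives the robot as it stands.
- The arm moves only by the tool move_arm, never from a script. Its argument "series" is a list of rows, each a list of 5 numbers: the shift along the tool's x, y, z in mm, then the turn about the tool's z in degrees, then the opening, from -1 (shut) to 1 (fully open). In form: [[dx, dy, dz, roll, claw], ...]. A call has exactly 5 rows; each row is the pose to reach, as a shift and turn from the pose commanded when the call began, along the tool's axes at that moment; what a row does not reach only later rows make up. A row lasts 1/10 s, in which the tool goes at most 50 mm and 8.59 degrees, less where a joint would pass 70% of its speed; a pose out of reach is approached as far as the arm can. A call with a gripper value outside its range is refused whole. The fingers move at their own pace and stop on an object; the grip force is fixed at half the most. Time passes only in rows, so rows that repeat a pose let the fingers close, or fill a call up. It gives the time, the measured TCP pose, the force and the opening at its end, in the units of the state.
- bot.get_obs(): the state, without advancing time (a new reading comes with each control period).
- imaging.capture(name): name is "side" or "top"; returns a dict with "image" (400x640x3 uint8, red, green, blue), "fov_y" (degrees; the focal length in pixels is half the picture's height over the tangent of half this angle, whatever the lens; pixels are square), "cx", "cy" (the principal point, pixels), "R" (3x3) and "t" (3): a world point X has camera coordinates R X + t. Camera axes: x right, y down, z forward; pixel columns grow to the right and rows downward; lengths in mm; the calibration is good to about 2 mm. A picture is of the moment at which its call begins. There is no depth.
- bot.close_job(): hands the job in, once; it reports no verdict.
Trained networks look in the newest picture that a camera, given by its name, has taken for a name from the list of things; names that differ only in an ending like _2 or _b are one class to them, and where a whole thing is asked for, a point or a joint stands for the part that bears it (a point fixed in the world has none). Each returns a list of dicts, best first, with "conf" (0 to 1); they miss things now and then, are a little off and sometimes report something else, mostly with a low value. They report only what shows in the picture. A call takes as long as a camera call. They do not tell look-alikes from the thing itself.
- spot_in(camera, name): "extent" ([left, top, width, height] in pixels, round what is visible of it).
The state is a dict: "time_s": time; "qpos": joint angles; "joint_velocities": joint speeds; "effort": joint torques, N m; "ee_pos": TCP position; "tool_rot": TCP orientation; "contact_force": force on the tool from outside, world axes, zero at the start; "wrist_torque": the same for the moment, N m; "width": opening from 0.0 (shut) to 1.0 (fully open).
Only numpy, scipy, OpenCV 4.12 (cv2) and the standard library are available. Lean on these libraries where they do the work, as an engineer would, in place of code of your own. Each camera call takes 0.05 s, during which the arm holds its last target. There are 200 camera calls.

## Working session

There is one attempt and no reset: what is moved stays moved. The work goes in short steps, Python scripts to look and compute and a tool call to move; the robot and the scene stay as the last step left them, time stands still between calls to the robot, and variables do not carry over. Pictures are saved under pics/ and viewed, about 8 in all and at most 12, crops included, and the job is handed in when it is done.

Besides the shell and the picture viewer there is one more tool, called after ">>>" as a command line: name --pt "numbers of a row" for each row, then --argument value for the rest. move_arm: Moves the arm, as the interface text tells. Its arguments: {"type":"object","properties":{"series":{"type":"array","items":{"type":"array","items":{"type":"number"}}}},"required":["series"]}

```bash
mkdir -p pics; cat > h.py <<'E'
import numpy as np, cv2
from plant import bot, imaging, spot_in
def cap(n,save=None):
    c=imaging.capture(n); c['f']=200/np.tan(np.radians(c['fov_y']/2))
    c['R']=np.array(c['R']);c['t']=np.array(c['t'])
    if save: cv2.imwrite('pics/'+save,c['image'][:,:,::-1])
    return c
def ray(c,u,v):
    d=c['R'].T@np.array([(u-c['cx'])/c['f'],(v-c['cy'])/c['f'],1.]);return -c['R'].T@c['t'],d
def atz(c,u,v,z):
    o,d=ray(c,u,v);return o+d*(z-o[2])/d[2]
def proj(c,X):
    p=c['R']@np.array(X,float)+c['t'];return np.array([c['cx']+c['f']*p[0]/p[2],c['cy']+c['f']*p[1]/p[2]])
def tri(c1,p1,c2,p2):
    o1,d1=ray(c1,*p1);o2,d2=ray(c2,*p2);d1/=np.linalg.norm(d1);d2/=np.linalg.norm(d2)
    s=np.linalg.lstsq(np.c_[d1,-d2],o2-o1,rcond=None)[0]
    a,b=o1+s[0]*d1,o2+s[1]*d2;return (a+b)/2,np.linalg.norm(a-b)
E
python3 - <<'E'
from h import *
np.set_printoptions(precision=3,suppress=True)
for n in('top','side'):
    c=cap(n,n+'1.png');print(n,c['fov_y'],c['cx'],c['cy'],-c['R'].T@c['t'],c['R'][2])
    for k in ('bottle','turntable','notebook','blotter','caddy','pocket','bottle_red','bottle_yellow','bowl'):
        print(k,[(np.round(d['extent']).tolist(),round(d['conf'],2)) for d in spot_in(n,k)][:5])
o=bot.get_obs();print(o)
E
```

```text
top 43.19324427880606 310.8466638297528 204.8910738106407 [ 415.41   114.082 1602.27 ] [ 0.093 -0.015 -0.996]
bottle [([224.0, 201.0, 29.0, 42.0], 0.96), ([138.0, 258.0, 42.0, 41.0], 0.82), ([234.0, 107.0, 32.0, 40.0], 0.62)]
turntable [([212.0, 175.0, 91.0, 95.0], 0.68)]
notebook [([268.0, 205.0, 28.0, 38.0], 0.7)]
blotter [([320.0, 207.0, 42.0, 35.0], 0.86), ([392.0, 260.0, 59.0, 61.0], 0.69), ([386.0, 132.0, 42.0, 41.0], 0.67)]
caddy [([387.0, 197.0, 79.0, 49.0], 0.59)]
pocket [([413.0, 217.0, 15.0, 15.0], 0.47)]
bottle_red [([437.0, 202.0, 29.0, 22.0], 0.93)]
bottle_yellow [([387.0, 216.0, 26.0, 19.0], 0.7)]
bowl [([326.0, 140.0, 41.0, 34.0], 0.65)]
side 48.377085827765406 317.65264573836237 198.07036819128942 [ 429.669 1091.831  847.182] [ 0.106 -0.793 -0.6  ]
bottle [([185.0, 236.0, 57.0, 35.0], 0.96), ([365.0, 341.0, 64.0, 59.0], 0.81), ([299.0, 247.0, 54.0, 31.0], 0.64)]
turntable [([275.0, 221.0, 109.0, 80.0], 0.57)]
notebook [([314.0, 219.0, 41.0, 28.0], 0.91), ([275.0, 218.0, 108.0, 84.0], 0.32)]
blotter [([320.0, 192.0, 42.0, 28.0], 0.94), ([260.0, 152.0, 35.0, 21.0], 0.86), ([380.0, 157.0, 57.0, 31.0], 0.77)]
caddy [([330.0, 133.0, 40.0, 51.0], 0.82)]
pocket [([319.0, 191.0, 46.0, 29.0], 0.47)]
bottle_red [([332.0, 117.0, 15.0, 25.0], 0.85), ([345.0, 136.0, 17.0, 28.0], 0.66)]
bottle_yellow [([345.0, 135.0, 18.0, 28.0], 0.78), ([298.0, 245.0, 56.0, 37.0], 0.29), ([252.0, 174.0, 42.0, 28.0], 0.27)]
bowl [([255.0, 172.0, 39.0, 30.0], 0.69)]
{'time_s': 1.0, 'qpos': array([ 1.171,  0.217,  1.613,  0.   ,  1.311, -0.112]), 'joint_velocities': array([ 0.   , -0.001,  0.001,  0.002, -0.001, -0.   ]), 'effort': array([ -0.001, -39.69 , -30.427,  -0.   ,   0.001,  -0.   ]), 'ee_pos': array([177.404, 599.317, 245.337]), 'tool_rot': array([0.   , 0.143, 0.99 , 0.   ]), 'contact_force': array([0.104, 0.128, 0.362]), 'wrist_torque': array([ 0.023, -0.045, -0.042]), 'width': 1.0016623211127955}
```

```bash
python3 - <<'E'
import cv2
a=cv2.imread('pics/top1.png')[90:330,130:470];cv2.imwrite('pics/topc.png',cv2.resize(a,None,fx=2.35,fy=2.35,interpolation=cv2.INTER_CUBIC))
a=cv2.imread('pics/side1.png')[110:400,170:450];cv2.imwrite('pics/sidec.png',cv2.resize(a,None,fx=2,fy=2,interpolation=cv2.INTER_CUBIC))
E
```

```text
(no output)
```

View pics/topc.png

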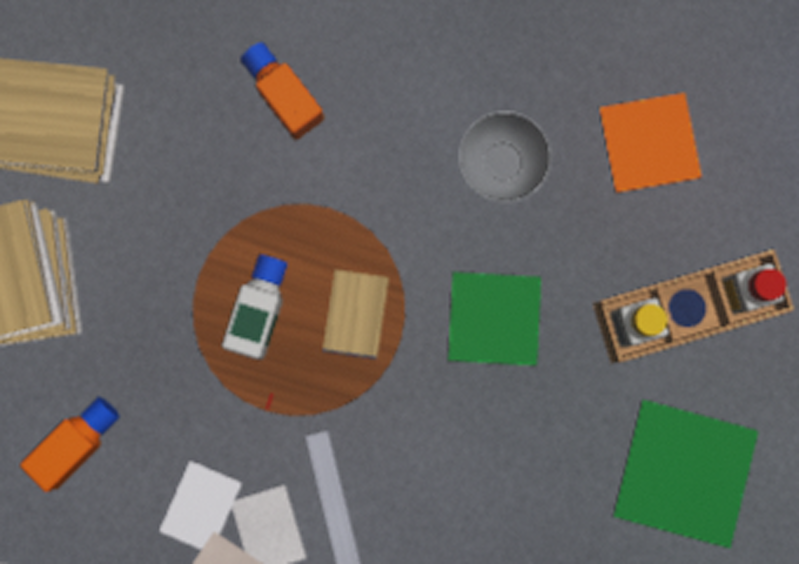

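View pics/sidec.png

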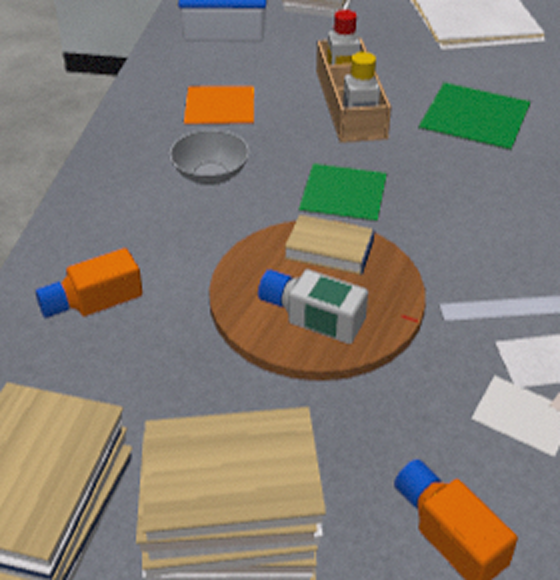

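```bash
cat >> h.py <<'E'
from scipy.optimize import minimize
def cyl(r,x0,x1,r1=None):
    a=np.linspace(0,2*np.pi,24,endpoint=False);r1=r if r1 is None else r1
    return np.vstack([np.c_[0*a+x0,r*np.cos(a),r*np.sin(a)],np.c_[0*a+x1,r1*np.cos(a),r1*np.sin(a)]])
BODY=np.array([[x,y,z] for x in(-65,21) for y in(-26,26) for z in(-26,26)],float)
CAP=cyl(20,33,65)
def hullmask(c,P,S=4):
    p=np.array([proj(c,q) for q in P]);h=cv2.convexHull((p*S+S/2).astype(np.float32))
    m=np.zeros((400*S,640*S),np.uint8);cv2.fillConvexPoly(m,np.round(h*8).astype(np.int32),255,shift=3)
    return cv2.resize(m,(640,400),interpolation=cv2.INTER_AREA)/255.
def blob(c,lo,hi,near,conv=True):
    hsv=cv2.cvtColor(np.ascontiguousarray(c['image']),cv2.COLOR_RGB2HSV);m=cv2.inRange(hsv,np.array(lo),np.array(hi))
    n,l,s,ce=cv2.connectedComponentsWithStats(m)
    k=1+np.argmin([np.hypot(*(ce[i]-near))+(1e3 if s[i,4]<15 else 0) for i in range(1,n)])
    return (l==k).astype(np.uint8),ce[k],s[k]
E
python3 - <<'E'
from h import *
np.set_printoptions(precision=1,suppress=True)
T=cap('top');S=cap('side')
bl=([100,120,40],[130,255,255])
tb,tc,ts=blob(T,*bl,(245,204));sb,sc,ss=blob(S,*bl,(308,254))
print('cap',tc,ts,sc,ss,tri(T,tc,S,sc),atz(T,*tc,70))
# pocket spot
pb,pc,ps=blob(T,[100,60,20],[135,255,255],(422,221));print('pocket',pc,ps,atz(T,*pc,6))
gr=([50,100,40],[80,255,255])
for near in((341,225),):
    gt,gc,gs=blob(T,*gr,near);g2,hc,hs=blob(S,*gr,(341,206));print('blot',gc,gs,hc,hs,tri(T,gc,S,hc),atz(T,*gc,4),atz(S,*hc,4))
    r=cv2.minAreaRect(cv2.findContours(gt,0,1)[0][0]);print(r,[atz(T,*p,4)[:2] for p in cv2.boxPoints(r)])
# caps red/yellow at z=130
for nm,lo,hi,n,n2 in(('y',[20,150,80],[32,255,255],(407,226),(352,143)),('r',[0,170,80],[5,255,255],(457,211),(342,121))):
    m,c,s=blob(T,lo,hi,n);m2,c2,s2=blob(S,lo,hi,n2);print(nm,c,s,c2,s2,atz(T,*c,125),tri(T,c,S,c2))
hsv=cv2.cvtColor(np.ascontiguousarray(T['image']),cv2.COLOR_RGB2HSV)
for p in((238,228),(243,217),(235,235),(250,230),(270,180)):print(p,hsv[p[1],p[0]])
# disc
print('disc',atz(T,257.5,221.5,42))
for p in((311,259),(390,218),(387,242),(460,197),(467,221)):pass
for q in((597,300),(616,361),(793,310),(775,250)):
    print('caddy corner',atz(T,130+q[0]/2.35,90+q[1]/2.35,65))
E
```

```text
cap [244.4 204.3] [238 199  14  12 120] [306.  253.1] [299 245  17  18 184] (array([561.5, 293.9,  67.8]), np.float64(3.4890796370334938)) [559.5 293.5  70. ]
pocket [422.  220.8] [415 214  15  15 179] [ 514.1 -262.4    6. ]
blot [340.  225.2] [ 321  206   39   40 1420] [341.5 205.5] [319 192  44  28 918] (array([500.4,  -2.3,  -0.6]), np.float64(0.481764032660989)) [500.  -2.   4.] [500.3   3.7   4. ]
((340.0690612792969, 225.18785095214844), (37.78980255126953, 37.789798736572266), 3.012787342071533) [array([443.3,  60.9]), array([563. ,  54.4]), array([556.8, -65.6]), array([437.2, -58.3])]
y [406.5 225.9] [400 220  14  13 146] [349.5 141.8] [338 135  20  15 178] [ 491.7 -188.3  125. ] (array([ 495.3, -189.1,  120.7]), np.float64(6.719101223791442))
r [457.1 210.6] [451 205  13  13 132] [342.2 120.3] [337 115  11  12  92] [ 536.8 -338.6  125. ] (array([ 537.6, -340.2,  119.6]), np.float64(0.724906268619989))
(238, 228) [ 75 108  83]
(243, 217) [ 30   4 193]
(235, 235) [ 68   6 183]
(250, 230) [ 12 162 121]
(270, 180) [ 11 163 122]
disc [509.  255.8  42. ]
caddy corner [ 519.8 -132.3   65. ]
caddy corner [ 440.7 -155.9   65. ]
caddy corner [ 507.1 -388.    65. ]
caddy corner [ 585.6 -366.5   65. ]
```

```bash
cat >> h.py <<'E'
def bottlemask(c,near_cap,box):
    cm,_,_=blob(c,[100,120,40],[130,255,255],near_cap)
    h=cv2.cvtColor(np.ascontiguousarray(c['image']),cv2.COLOR_RGB2HSV)
    m=((h[...,1]<40)&(h[...,2]>70))|(cv2.inRange(h,np.array([55,50,20]),np.array([95,255,160]))>0)
    b=np.zeros_like(m);x,y,w,hh=box;b[y:y+hh,x:x+w]=1
    return cm,(m&b).astype(np.uint8)
E
python3 - <<'E'
from h import *
np.set_printoptions(precision=2,suppress=True)
T=cap('top');S=cap('side')
tc,tb=bottlemask(T,(244,204),(222,198,33,48));sc,sb=bottlemask(S,(306,253),(298,243,58,40))
for c,m in((T,tb),(S,sb)): print(m.sum())
cv2.imwrite('pics/m.png',np.hstack([tb[190:260,200:300],tc[190:260,200:300],sb[230:300,280:380],sc[230:300,280:380]])*255)
SH=cyl(25,21,33,16)
def cost(p,full=False):
    x,y,z,a=p;R=np.array([[np.cos(a),-np.sin(a),0],[np.sin(a),np.cos(a),0],[0,0,1]]);o=np.array([x,y,z]);e=[]
    for c,m1,m2 in((T,tc,tb),(S,sc,sb)):
        h1=hullmask(c,CAP@R.T+o);h2=np.maximum(hullmask(c,BODY@R.T+o),hullmask(c,SH@R.T+o))
        a=np.abs(np.maximum(h1,h2)-np.maximum(m1,m2)).sum();b=np.abs(h1-m1).sum()
        e+=[a,b]
    return e if full else sum(e)
best=None
for a0 in(-.4,-.25,-.1):
    r=minimize(cost,[505,300,68,a0],method='Nelder-Mead',options=dict(initial_simplex=[[505,300,68,a0],[530,300,68,a0],[505,325,68,a0],[505,300,75,a0],[505,300,68,a0+.2]],maxiter=250))
    print(r.x,r.fun,cost(r.x,1))
E
```

```text
564
1082
[513.23 308.71  67.3   -0.31] 397.12549019607843 [np.float64(86.58823529411765), np.float64(30.250980392156865), np.float64(198.0156862745098), np.float64(82.27058823529413)]
[513.51 308.23  67.3   -0.3 ] 396.1019607843137 [np.float64(87.95686274509804), np.float64(30.564705882352943), np.float64(197.078431372549), np.float64(80.50196078431372)]
[513.19 308.36  66.43  -0.31] 392.90588235294115 [np.float64(84.87058823529412), np.float64(29.811764705882354), np.float64(197.27450980392155), np.float64(80.94901960784313)]
```

White bottle (top px 238,220; side ~325,262) is the one: white body, green label, blue cap, on the disc. The look-alikes at top (250,127) and (159,278) are orange. Of the greens, the pad at (340,225) is the smaller and measures 120 mm; (421,290) is bigger, and (407,152) is orange. The enlarged crop already confirms this.

>>> move_arm --pt "-46 -18 0 0 1" --pt "-92 -37 0 0 1" --pt "-138 -55 0 0 1" --pt "-184 -74 0 0 1" --pt "-230 -92 0 0 1"

```text
time_s: 1.7
ee_pos: [373.1, 444.5, 245.5]
tool_rot: [0.0, 0.143, 0.99, 0.0]
contact_force: [0.1, 1.1, -0.3]
width: 0.997
```

>>> move_arm --pt "-46 -19 0 0 1" --pt "-92 -38 0 1 1" --pt "-138 -57 0 1 1" --pt "-184 -76 0 1 1" --pt "-225 -93 0 1 1"

```text
time_s: 2.2
ee_pos: [562.9, 290.9, 245.5]
tool_rot: [0.0, 0.152, 0.988, 0.0]
contact_force: [0.7, 0.1, -0.6]
width: 1.001
```

>>> move_arm --pt "0 0 0 0 1" --pt "0 0 30 0 1" --pt "0 0 60 0 1" --pt "0 0 90 0 1" --pt "0 0 90 0 1"

```text
time_s: 2.7
ee_pos: [556.7, 291.7, 149.6]
tool_rot: [-0.005, 0.152, 0.988, -0.003]
contact_force: [-0.5, -0.2, -0.8]
width: 1.001
```

```bash
python3 - <<'E'
from h import *
T=cap('top');S=cap('side');print(bot.get_obs()['ee_pos'],bot.get_obs()['tool_rot'])
a=cv2.resize(T['image'][150:290,170:330],None,fx=2.5,fy=2.5,interpolation=2);b=cv2.resize(S['image'][150:290,250:410],None,fx=2.5,fy=2.5,interpolation=2)
cv2.imwrite('pics/n1.png',np.hstack([a,b])[:,:,::-1])
c,ce,_=blob(S,[100,120,40],[130,255,255],(306,253));print(ce)
E
```

```text
[560.38066352 293.10793869 155.00292072] [-7.55627474e-04  1.51754487e-01  9.88417873e-01 -3.36466355e-04]
[305.98918919 253.07567568]
```

View pics/n1.png

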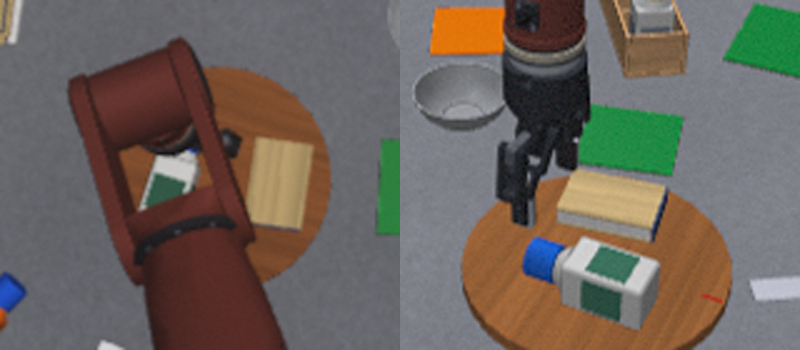

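The gripper is above the white bottle, with fingers either side of the cap (side px ~306,253). I'll descend and grip.

>>> move_arm --pt "0 0 25 0 1" --pt "0 0 50 0 1" --pt "0 0 70 0 1" --pt "0 0 85 0 1" --pt "0 0 92 0 1"

```text
time_s: 3.3
ee_pos: [561.5, 293.2, 63.6]
tool_rot: [0.0, 0.152, 0.988, 0.0]
contact_force: [0.6, -0.1, -0.1]
width: 1.0
```

>>> move_arm --pt "0 0 0 0 1" --pt "0 0 0 0 0.6" --pt "0 0 0 0 0.3" --pt "0 0 0 0 0.1" --pt "0 0 0 0 -0.1"

```text
time_s: 3.8
ee_pos: [561.9, 293.1, 64.4]
tool_rot: [0.001, 0.152, 0.988, 0.001]
contact_force: [-0.3, 0.7, 3.6]
width: 0.459
```

>>> move_arm --pt "0 0 0 0 -0.2" --pt "0 0 0 0 -0.4" --pt "0 0 0 0 -1" --pt "0 0 0 0 -1" --pt "0 0 0 0 -1"

```text
time_s: 4.3
ee_pos: [562.0, 293.1, 64.4]
tool_rot: [0.001, 0.152, 0.988, 0.0]
contact_force: [-0.2, -0.5, 5.8]
width: 0.447
```

>>> move_arm --pt "0 0 -4 0 -1" --pt "0 0 -10 0 -1" --pt "0 0 -16 0 -1" --pt "0 0 -22 0 -1" --pt "0 0 -28 0 -1"

```text
time_s: 4.8
ee_pos: [560.9, 292.6, 91.4]
tool_rot: [-0.0, 0.152, 0.988, -0.0]
contact_force: [-0.4, 0.0, -1.8]
width: 0.448
```

```bash
python3 - <<'E'
from h import *
S=cap('side');o=bot.get_obs();print(o['ee_pos'],o['contact_force'],o['wrist_torque'],o['width'])
b=cv2.resize(S['image'][150:310,230:430],None,fx=2.5,fy=2.5,interpolation=2)
cv2.imwrite('pics/n2.png',b[:,:,::-1])
E
```

```text
[561.82998489 293.03163845  92.91662087] [ 0.20459098  0.98028081 -2.81030952] [-0.06156382 -0.20782236 -0.03717984] 0.4443319117480664
```

View pics/n2.png

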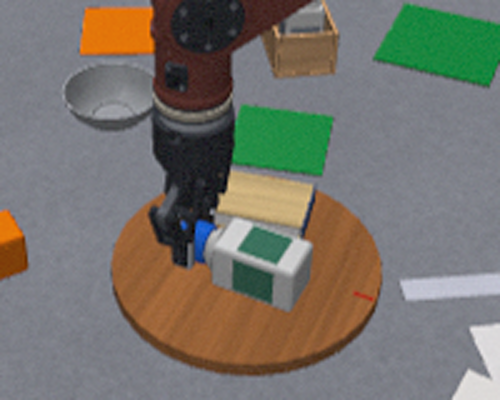

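Bottle is off the disc, held level by the cap (side px ~320,255), and not drooping. I'll lift it and carry it over the pad.

>>> move_arm --pt "0 0 -40 0 -1" --pt "0 0 -80 0 -1" --pt "0 0 -120 0 -1" --pt "0 0 -120 0 -1" --pt "0 0 -120 0 -1"

```text
time_s: 5.35
ee_pos: [561.9, 293.1, 212.9]
tool_rot: [0.001, 0.152, 0.988, 0.001]
contact_force: [0.0, -0.3, -3.9]
width: 0.448
```

>>> move_arm --pt "0 -15 0 0 -1" --pt "-5 -45 0 0 -1" --pt "-10 -80 0 0 -1" --pt "-12 -115 0 0 -1" --pt "-15 -150 0 0 -1"

```text
time_s: 5.85
ee_pos: [527.4, 142.9, 207.9]
tool_rot: [-0.003, 0.152, 0.988, -0.001]
contact_force: [0.6, 0.4, -3.2]
width: 0.447
```

>>> move_arm --pt "-3 -40 0 0 -1" --pt "-6 -80 0 0 -1" --pt "-9 -115 0 0 -1" --pt "-12 -140 0 0 -1" --pt "-14 -149 0 0 -1"

```text
time_s: 6.35
ee_pos: [495.9, -3.5, 208.3]
tool_rot: [-0.003, 0.154, 0.988, -0.001]
contact_force: [-0.5, 1.1, -3.5]
width: 0.448
```

```bash
python3 - <<'E'
from h import *
S=cap('side');o=bot.get_obs();print(o['ee_pos'],o['qpos'],o['contact_force'],o['wrist_torque'],o['width'])
p=proj(S,o['ee_pos']).astype(int);print(p)
x,y=max(p[0]-70,0),max(p[1]-60,0)
b=cv2.resize(S['image'][y:y+140,x:x+160],None,fx=3,fy=3,interpolation=2)
cv2.imwrite('pics/n3.png',b[:,:,::-1])
E
```

```text
[496.50064336  -3.69333675 208.76324526] [-1.48012861e-01 -2.09350982e-02  1.94298316e+00 -1.58289634e-03
  1.22433452e+00 -1.41010035e+00] [ 0.85945336 -1.25936329 -3.13652054] [-0.10038829 -0.15271416  0.02815031] 0.445190876775271
[346 146]
```

View pics/n3.png

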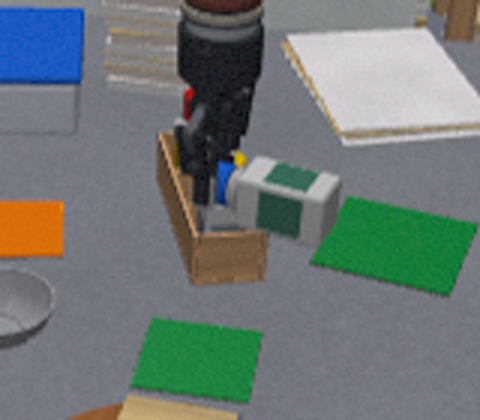

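Bottle is still held nearly level (crop ~285,200). The grip's torsional friction holds it, so I'll lower it over the pad and ease the jaws slowly to let it swing down.

>>> move_arm --pt "-2 5 25 0 -1" --pt "-2 5 50 0 -1" --pt "-2 5 70 0 -1" --pt "-2 5 80 0 -1" --pt "-2 5 80 0 -1"

```text
time_s: 6.9
ee_pos: [500.1, 3.9, 128.7]
tool_rot: [-0.003, 0.152, 0.988, 0.0]
contact_force: [-0.0, 0.6, -3.1]
width: 0.446
```

>>> move_arm --pt "0 0 0 0 -0.5" --pt "0 0 0 0 -0.4" --pt "0 0 0 0 -0.3" --pt "0 0 0 0 -0.25" --pt "0 0 0 0 -0.25"

```text
time_s: 7.4
ee_pos: [502.7, 3.0, 131.9]
tool_rot: [0.001, 0.152, 0.988, 0.0]
contact_force: [0.2, 0.1, -3.2]
width: 0.446
```

```bash
cat > look.py <<'E'
from h import *
import sys
S=cap('side');o=bot.get_obs();np.set_printoptions(precision=2,suppress=True);print(o['time_s'],o['ee_pos'],o['contact_force'],o['wrist_torque'],o['width'])
p=proj(S,o['ee_pos']).astype(int)
h=cv2.cvtColor(np.ascontiguousarray(S['image']),cv2.COLOR_RGB2HSV)
m=cv2.inRange(h,np.array([65,50,20]),np.array([95,255,110]));y0,x0=p[1]-30,p[0]-30
ys,xs=np.nonzero(m[y0:y0+110,x0:x0+110]);print('tcp px',p,'label px',xs.mean()+x0,ys.mean()+y0,len(xs))
if len(sys.argv)>1:
    x,y=max(p[0]-70,0),max(p[1]-60,0);cv2.imwrite('pics/'+sys.argv[1],cv2.resize(S['image'][y:y+140,x:x+160],None,fx=3,fy=3,interpolation=2)[:,:,::-1])
E
python3 look.py
```

```text
7.45 [502.61   2.99 131.73] [-0.36 -1.15 -3.15] [-0.05 -0.14  0.05] 0.44944884924563244
tcp px [342 170] label px 365.87539936102235 179.02875399361022 313
```

>>> move_arm --pt "0 0 0 0 -0.22" --pt "0 0 0 0 -0.2" --pt "0 0 0 0 -0.18" --pt "0 0 0 0 -0.16" --pt "0 0 0 0 -0.16"

```text
time_s: 7.95
ee_pos: [502.3, 3.0, 131.2]
tool_rot: [-0.0, 0.152, 0.988, -0.0]
contact_force: [-0.3, -0.0, -2.5]
width: 0.454
```

```bash
python3 look.py
```

```text
8.0 [502.36   3.05 131.27] [ 0.28  0.77 -3.22] [-0.08 -0.16  0.01] 0.44828458830876616
tcp px [342 170] label px 366.0759075907591 179.13531353135312 303
```

>>> move_arm --pt "0 0 0 0 -0.15" --pt "0 0 0 0 -0.14" --pt "0 0 0 0 -0.13" --pt "0 0 0 0 -0.13" --pt "0 0 0 0 -0.13"

```text
time_s: 8.5
ee_pos: [502.4, 3.0, 131.3]
tool_rot: [0.0, 0.152, 0.988, -0.0]
contact_force: [0.7, -0.8, -3.3]
width: 0.447
```

```bash
python3 look.py
```

```text
8.55 [502.38   3.05 131.31] [ 0.53 -0.02 -3.41] [-0.06 -0.19 -0.  ] 0.4561898274044681
tcp px [342 170] label px 366.68078175895766 179.13355048859935 307
```

>>> move_arm --pt "0 0 0 0 -0.12" --pt "0 0 0 0 -0.11" --pt "0 0 0 0 -0.1" --pt "0 0 0 0 -0.1" --pt "0 0 0 0 -0.2"

```text
time_s: 9.05
ee_pos: [502.4, 3.1, 131.3]
tool_rot: [0.0, 0.152, 0.988, 0.0]
contact_force: [-0.9, 0.0, -2.8]
width: 0.453
```

```bash
python3 look.py
```

```text
9.1 [502.36   3.04 131.31] [-0.37 -0.87 -2.98] [-0.1  -0.19  0.01] 0.45026650565175924
tcp px [342 170] label px 365.2327868852459 178.48852459016393 305
```

>>> move_arm --pt "0 0 0 0 -0.1" --pt "0 0 0 0 -0.09" --pt "0 0 0 0 -0.08" --pt "0 0 0 0 -0.07" --pt "0 0 0 0 -0.2"

```text
time_s: 9.6
ee_pos: [502.5, 3.0, 131.2]
tool_rot: [0.0, 0.152, 0.988, -0.0]
contact_force: [-0.9, 0.9, -2.9]
width: 0.446
```

```bash
python3 look.py
```

```text
9.65 [502.35   3.04 131.23] [ 0.19  0.39 -2.98] [-0.03 -0.05 -0.  ] 0.4492030594610418
tcp px [342 170] label px 360.8757396449704 189.42899408284023 338
```

It swung partway: the torque dropped to 0.05 and the label moved from px (365,178) to (361,189). Repeating.

>>> move_arm --pt "0 0 0 0 -0.1" --pt "0 0 0 0 -0.09" --pt "0 0 0 0 -0.08" --pt "0 0 0 0 -0.07" --pt "0 0 0 0 -0.2"

```text
time_s: 10.15
ee_pos: [502.4, 3.0, 131.3]
tool_rot: [0.0, 0.152, 0.988, -0.0]
contact_force: [0.2, 0.3, -1.8]
width: 0.452
```

```bash
python3 look.py n4.png
```

```text
10.2 [502.38   3.05 131.31] [ 0.28 -0.15 -3.36] [-0.06 -0.1   0.01] 0.44772120890772077
tcp px [342 170] label px 358.9074074074074 190.55555555555554 324
```

View pics/n4.png

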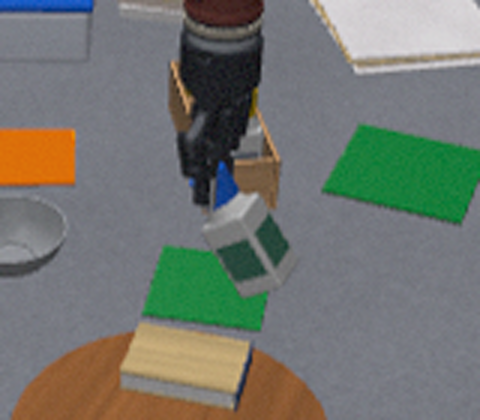

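It now hangs about 55° down (foot at crop ~270,265). Easing again.

>>> move_arm --pt "0 0 0 0 -0.1" --pt "0 0 0 0 -0.08" --pt "0 0 0 0 -0.07" --pt "0 0 0 0 -0.06" --pt "0 0 0 0 -0.2"

```text
time_s: 10.7
ee_pos: [503.2, 2.9, 132.2]
tool_rot: [0.001, 0.152, 0.988, 0.0]
contact_force: [-0.2, -0.6, 0.8]
width: 0.441
```

```bash
python3 look.py n5.png
```

```text
10.75 [503.19   2.91 132.17] [ 0.15 -0.34  1.67] [-0.04 -0.    0.01] 0.4381648619065553
tcp px [342 170] label px 355.5806451612903 192.53225806451613 310
```

View pics/n5.png

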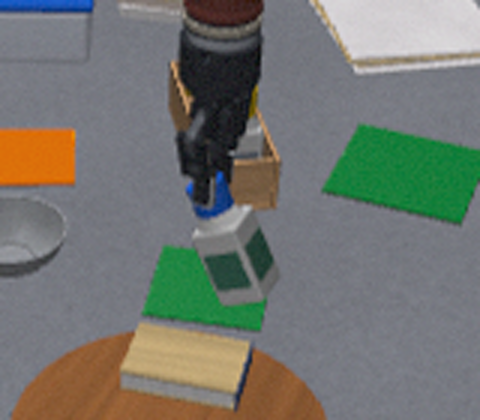

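```bash
cat > fit.py <<'E'
from h import *
def fit(S,o,x0=None):
    q=o['tool_rot'];a,b=q[1],q[2];ux=np.array([2*a*a-1,2*a*b,0]);uy=np.array([2*a*b,1-2*a*a,0]);g=np.array(o['ee_pos'])+[0,0,5]
    h=cv2.cvtColor(np.ascontiguousarray(S['image']),cv2.COLOR_RGB2HSV);p=proj(S,g).astype(int)
    box=np.zeros(h.shape[:2],bool);box[p[1]-25:p[1]+85,p[0]-45:p[0]+60]=1
    w=((h[...,1]<35)&(h[...,2]>125)&box)|((cv2.inRange(h,np.array([65,40,20]),np.array([95,200,100]))>0)&box)
    n,l,s,_=cv2.connectedComponentsWithStats(w.astype(np.uint8));k=1+np.argmax(s[1:,4]);w=cv2.morphologyEx((l==k).astype(np.uint8),cv2.MORPH_CLOSE,np.ones((3,3)))
    SH=cyl(25,21,33,16);B=np.vstack([BODY])
    def cost(v):
        ph,s_,z=v;c=-ux*np.sin(ph)+np.array([0,0,np.cos(ph)])   # axis foot->cap
        n=ux*np.cos(ph)+np.array([0,0,np.sin(ph)]);R=np.c_[c,uy,n];m=g*[1,1,0]+ux*s_+[0,0,z]
        H=np.maximum(hullmask(S,BODY@R.T+m),hullmask(S,SH@R.T+m));return np.abs(H-w).sum()
    best=None
    for ph0 in(.0,.4,.8):
        v0=np.array([ph0,65*np.sin(ph0)*.8,g[2]-50*np.cos(ph0)])
        r=minimize(cost,v0,method='Nelder-Mead',options=dict(initial_simplex=[v0,v0+[.25,0,0],v0+[0,12,0],v0+[0,0,12]],maxiter=150))
        if best is None or r.fun<best.fun:best=r
    ph,s_,z=best.x
    print('area',w.sum(),'cost',best.fun,'tilt deg',np.degrees(ph),'mid: tool-x offset',s_,'z',z)
    foot=(s_+65*np.sin(ph),z-65*np.cos(ph));cap_=(s_-65*np.sin(ph),z+65*np.cos(ph))
    print('foot x,z',foot,'cap end x,z',cap_,'low edge',(foot[0]-26*np.cos(ph),foot[1]-26*np.sin(ph)),'grasp z',g[2])
if __name__=='__main__':
    np.set_printoptions(precision=2,suppress=True)
    S=cap('side');o=bot.get_obs();print(o['time_s'],o['ee_pos'],o['contact_force'],o['wrist_torque'],o['width']);fit(S,o)
E
python3 fit.py
```

```text
10.8 [503.22   2.93 132.17] [-0.95 -0.75  2.28] [-0.02 -0.03 -0.01] 0.43994135324456307
area 3885 cost 3054.282352941176 tilt deg 39.20391813687811 mid: tool-x offset 126.41602343403605 z 48.830927132677544
foot x,z (np.float64(167.50137262804282), np.float64(-1.5376551543645292)) cap end x,z (np.float64(85.3306742400293), np.float64(99.19950941971962)) low edge (np.float64(147.353939713226), np.float64(-17.97179483196723)) grasp z 137.17081375606085
```

```bash
python3 - <<'E'
from h import *
S=cap('side');h=cv2.cvtColor(np.ascontiguousarray(S['image']),cv2.COLOR_RGB2HSV)
# crop origin (272,110), scale 3
for n,(x,y) in dict(table=(330,280),table2=(60,90),shoulder=(235,215),faceL=(205,240),faceR=(270,280),labL=(225,270),labR=(260,255),pad=(180,260),edge=(250,240)).items(): print(n,h[110+y//3,272+x//3])
E
```

```text
table [116  14 127]
table2 [117  19 124]
shoulder [165   3 165]
faceL [  0   0 120]
faceR [ 90   3 100]
labL [ 78 106  72]
labR [ 79 113  61]
pad [ 70 191 131]
edge [77 50 72]
```

```bash
sed -i 's/(h\[...,1\]<35)&(h\[...,2\]>125)/(h[...,1]<10)\&(h[...,2]>80)/' fit.py; python3 fit.py
```

```text
10.9 [503.18   2.91 132.1 ] [ 0.13 -0.65  1.43] [-0.06 -0.04 -0.05] 0.4434706964222885
area 623 cost 151.0705882352941 tilt deg 19.755610013371744 mid: tool-x offset 21.163177373094456 z 75.30758577946781
foot x,z (np.float64(43.13375391938631), np.float64(14.133295704114019)) cap end x,z (np.float64(-0.8073991731973997), np.float64(136.48187585482162)) low edge (np.float64(18.66403788924479), np.float64(5.345065085597277)) grasp z 137.10028828998026
```

>>> move_arm --pt "3 0 0 0 -0.14" --pt "7 0 -0.5 0 -0.12" --pt "12 0 -1 0 -0.12" --pt "17 0 -1.2 0 -0.12" --pt "22 0 -1.4 0 -0.12"

```text
time_s: 11.4
ee_pos: [483.8, 9.3, 134.8]
tool_rot: [0.004, 0.152, 0.988, -0.0]
contact_force: [2.4, -1.0, 3.8]
width: 0.445
```

```bash
python3 fit.py
```

```text
11.45 [483.04   9.69 134.77] [ 1.84 -0.89  6.8 ] [-0.11 -0.67 -0.04] 0.443780789252103
area 609 cost 146.39215686274508 tilt deg 11.71781506043686 mid: tool-x offset 11.011754768557688 z 73.39470649326326
foot x,z (np.float64(24.212718955893838), np.float64(9.749325321298635)) cap end x,z (np.float64(-2.1892094187784608), np.float64(137.04008766522787)) low edge (np.float64(-1.24543351289201), np.float64(4.468939646364175)) grasp z 139.76905351767667
```

>>> move_arm --pt "5 0 0 0 -0.12" --pt "10 0 0.5 0 -0.12" --pt "15 0 1 0 -0.12" --pt "20 0 1.7 0 -0.12" --pt "24 0 2.5 0 -0.12"

```text
time_s: 11.95
ee_pos: [461.7, 16.4, 133.6]
tool_rot: [0.004, 0.152, 0.988, -0.0]
contact_force: [1.0, -1.3, 15.4]
width: 0.445
```

```bash
python3 fit.py
```

```text
12.0 [460.88  16.91 133.36] [-0.4   0.09 13.96] [-0.03 -0.4  -0.11] 0.447403477731761
area 578 cost 156.0156862745098 tilt deg 3.8003078547860145 mid: tool-x offset -0.736217093466215 z 74.79433254096534
foot x,z (np.float64(3.5719349148102317), np.float64(9.93726024908969)) cap end x,z (np.float64(-5.044369101742662), np.float64(139.651404832841)) low edge (np.float64(-22.370894001940027), np.float64(8.21399944577911)) grasp z 138.35510491036325
```

>>> move_arm --pt "3 0 0 0 -0.1" --pt "3 0 0 0 -0.06" --pt "3 0 0 0 -0.03" --pt "3 0 0 0 0.0" --pt "3 0 0 0 0.05"

```text
time_s: 12.5
ee_pos: [454.7, 18.0, 129.3]
tool_rot: [-0.001, 0.152, 0.988, 0.0]
contact_force: [-0.8, 1.2, -0.3]
width: 0.527
```

```bash
python3 fit.py; python3 look.py n6.png
```

```text
12.55 [454.93  17.92 129.5 ] [-0.75 -0.68 -0.59] [ 0.   -0.01 -0.01] 0.5235601610443293
area 544 cost 155.95686274509802 tilt deg 177.48405783554838 mid: tool-x offset 3.6854130002758207 z 25.071770530450323
foot x,z (np.float64(6.538741667224533), np.float64(90.00911352751457)) cap end x,z (np.float64(0.8320843333271086), np.float64(-39.865572466613926)) low edge (np.float64(32.513678866050235), np.float64(88.86778206073508)) grasp z 134.50248860340665
12.6 [455.13  17.91 129.67] [0.24 0.39 0.02] [ 0.    0.01 -0.  ] 0.5267998803729902
tcp px [358 175] label px 366.98039215686276 195.80392156862746 255
```

View pics/n6.png

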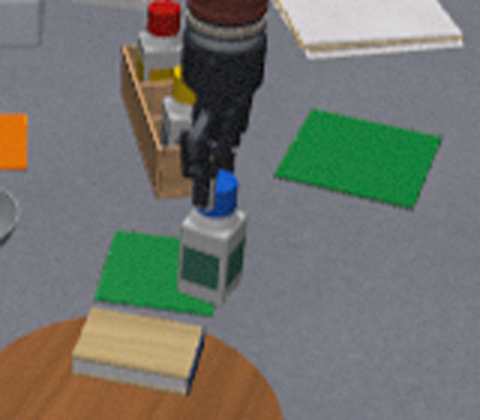

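Bottle stands upright by itself (crop ~212,240), but at the pad's near-right corner. I'll lower the open jaws onto the cap, re-grip, and move it to the centre.

>>> move_arm --pt "2 0 5 0 0.1" --pt "4 0 10 0 0.1" --pt "4 0 13 0 0.1" --pt "4 0 13 0 0.0" --pt "4 0 13 0 -0.1"

```text
time_s: 13.1
ee_pos: [451.5, 19.0, 116.8]
tool_rot: [-0.0, 0.152, 0.988, -0.0]
contact_force: [-0.3, -0.3, -2.5]
width: 0.458
```

>>> move_arm --pt "0 0 0 0 -0.2" --pt "0 0 0 0 -1" --pt "0 0 0 0 -1" --pt "0 0 0 0 -1" --pt "0 0 -4 0 -1"

```text
time_s: 13.6
ee_pos: [451.1, 19.1, 120.6]
tool_rot: [-0.001, 0.152, 0.988, -0.0]
contact_force: [0.2, 0.4, -2.2]
width: 0.451
```

```bash
sed -i 's/return np.abs(H-w).sum()/return np.abs(H-w).sum()+1e4*max(0,abs(ph)-1.3)/' fit.py; python3 fit.py; python3 look.py n7.png
```

```text
13.65 [451.93  18.98 121.72] [ 1.    0.14 -1.92] [0.03 0.03 0.01] 0.4518291810613896
area 555 cost 151.91372549019607 tilt deg -2.139684222552556 mid: tool-x offset 1.444555808224378 z 71.63869041018108
foot x,z (np.float64(-0.9822747692655187), np.float64(6.684010106540455)) cap end x,z (np.float64(3.8713863857142745), np.float64(136.5933707138217)) low edge (np.float64(-26.96414689072177), np.float64(7.654742337536414)) grasp z 126.71705883438254
13.7 [452.31  18.93 121.8 ] [ 0.13 -0.19 -2.86] [-0.02 -0.02  0.03] 0.4479648839077988
tcp px [359 178] label px 366.8115384615385 195.47692307692307 260
```

>>> move_arm --pt "-3 0 -8 0 -1" --pt "-15 -1 -10 0 -1" --pt "-32 -3 -10 0 -1" --pt "-47 -4 -10 0 -1" --pt "-53 -4 -10 0 -1"

```text
time_s: 14.2
ee_pos: [503.9, -1.8, 132.2]
tool_rot: [0.002, 0.152, 0.988, -0.0]
contact_force: [-0.3, 0.1, -3.0]
width: 0.454
```

>>> move_arm --pt "0 0 3 0 -1" --pt "0 0 7 0 -1" --pt "0 0 10 0 -1" --pt "0 0 12 0 -1" --pt "0 0 13 0 -1"

```text
time_s: 14.7
ee_pos: [500.4, -0.5, 117.6]
tool_rot: [-0.001, 0.152, 0.988, -0.0]
contact_force: [0.9, 0.2, -3.0]
width: 0.451
```

```bash
python3 fit.py
```

```text
14.75 [500.56  -0.57 117.69] [-0.45  0.01 -3.47] [-0.01  0.02 -0.02] 0.4477704384117528
area 529 cost 155.65490196078431 tilt deg -6.189754577008315 mid: tool-x offset 0.6416170616271597 z 68.61847871042447
foot x,z (np.float64(-6.366785867121386), np.float64(3.997411801959487)) cap end x,z (np.float64(7.650019990375705), np.float64(133.23954561888945)) low edge (np.float64(-32.21521263050738), np.float64(6.800772973458905)) grasp z 122.68698561722665
```

>>> move_arm --pt "0 0 0.4 0 -1" --pt "0 0 0.8 0 -1" --pt "0 0 1.2 0 -1" --pt "0 0 1.6 0 -1" --pt "0 0 2 0 -1"

```text
time_s: 15.25
ee_pos: [501.6, -0.9, 116.8]
tool_rot: [0.0, 0.152, 0.988, -0.0]
contact_force: [-1.1, -0.1, 1.1]
width: 0.45
```

Touched down (force now positive). I'll release in small steps, opening evenly.

>>> move_arm --pt "0 0 0 0 -0.12" --pt "0 0 0 0 -0.06" --pt "0 0 0 0 0.0" --pt "0 0 0 0 0.1" --pt "0 0 0 0 0.2"

```text
time_s: 15.75
ee_pos: [501.4, -0.7, 116.4]
tool_rot: [0.0, 0.152, 0.988, 0.0]
contact_force: [0.0, -0.4, -0.4]
width: 0.6
```

>>> move_arm --pt "0 0 0 0 0.5" --pt "0 0 0 0 0.8" --pt "0 0 0 0 0.8" --pt "0 0 -15 0 0.8" --pt "0 0 -35 0 0.8"

```text
time_s: 16.25
ee_pos: [499.9, -0.6, 150.2]
tool_rot: [-0.002, 0.152, 0.988, -0.0]
contact_force: [0.8, -0.0, -0.0]
width: 0.9
```

>>> move_arm --pt "0 0 -15 0 0.8" --pt "0 0 -15 0 0.8" --pt "0 0 -15 0 0.8" --pt "0 0 -15 0 0.8" --pt "0 0 -15 0 0.8"

```text
time_s: 16.75
ee_pos: [500.2, -0.7, 164.9]
tool_rot: [-0.001, 0.152, 0.988, -0.0]
contact_force: [-0.1, -0.6, 0.1]
width: 0.9
```

```bash
sed -i 's/\[p\[1\]-25:p\[1\]+85/[p[1]-25:p[1]+95/' fit.py; python3 fit.py; python3 look.py n7.png; python3 - <<'E'
from h import *
T=cap('top',save='t7.png');print(bot.get_obs()['qpos'])
a=cv2.resize(T['image'][150:290,250:410],None,fx=2.5,fy=2.5,interpolation=2)
b=cv2.imread('pics/n7.png')[:350,40:440];cv2.imwrite('pics/n8.png',np.hstack([a[:,:,::-1],b]))
E
```

```text
16.8 [500.37  -0.67 165.05] [-0.08  0.69  0.57] [ 0.01 -0.07 -0.01] 0.9023051310054375
area 529 cost 160.39999999999998 tilt deg -4.558368353243804 mid: tool-x offset -0.3105243148362451 z 67.75473715814692
foot x,z (np.float64(-5.47637555146097), np.float64(2.9603393987645035)) cap end x,z (np.float64(4.85532692178848), np.float64(132.54913491752933)) low edge (np.float64(-31.39413465521394), np.float64(5.026679893414393)) grasp z 170.05147547696288
16.85 [500.54  -0.66 165.22] [ 0.88  0.01 -0.12] [-0.01 -0.06  0.02] 0.8996573939314534
tcp px [344 160] label px 349.7732342007435 191.96654275092936 269
[-1.41647238e-01  3.84707512e-02  1.97136276e+00  3.63729179e-06
  1.13316608e+00 -1.40720593e+00]
```

View pics/n8.png

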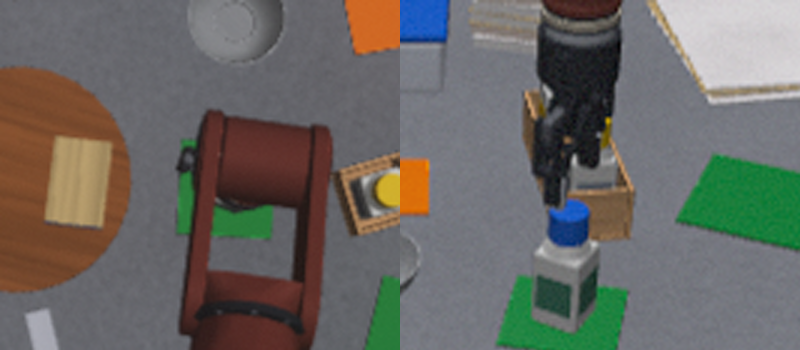

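```bash
python3 - <<'E'
from h import *
np.set_printoptions(precision=1,suppress=True)
S=cap('side');m,c,s=blob(S,[100,120,40],[130,255,255],(344,178));print(c,s,bot.get_obs()['ee_pos'])
ux=np.array([-.954,.3,0])
best=[]
for dx in range(-15,16):
  for dy in range(-20,20,2):
    P=CAP[:,[1,2,0]]+np.array([500+dx,dy,69.]);best.append((np.abs(hullmask(S,P)-m).sum(),500+dx,dy))
best.sort();print(best[:4])
E
```

```text
[343.3 174.3] [337 167  13  15 170] [500.8  -0.7 165.6]
[(np.float64(38.38823529411764), 502, -2), (np.float64(38.65882352941176), 502, -4), (np.float64(39.31764705882353), 503, -2), (np.float64(39.47843137254902), 502, 0)]
```

>>> move_arm --pt "0 0 10 0 0.8" --pt "0 0 22 0 0.8" --pt "0 0 34 0 0.8" --pt "0 0 44 0 0.8" --pt "0 0 48 0 0.8"

```text
time_s: 17.45
ee_pos: [499.7, -0.6, 116.0]
tool_rot: [-0.002, 0.152, 0.988, -0.0]
contact_force: [-1.0, -0.1, -0.5]
width: 0.9
```

>>> move_arm --pt "0 0 0 0 0.3" --pt "0 0 0 0 0.0" --pt "0 0 0 0 -0.3" --pt "0 0 0 0 -1" --pt "0 0 0 0 -1"

```text
time_s: 17.95
ee_pos: [502.0, -1.0, 119.0]
tool_rot: [0.001, 0.152, 0.988, -0.0]
contact_force: [-0.2, -0.7, 2.5]
width: 0.452
```

>>> move_arm --pt "0 0 0 0 -1" --pt "0 0 -5 0 -1" --pt "0 0 -20 0 -1" --pt "0 0 -45 0 -1" --pt "0 0 -75 0 -1"

```text
time_s: 18.45
ee_pos: [498.7, -0.3, 191.5]
tool_rot: [-0.003, 0.152, 0.988, 0.0]
contact_force: [0.7, -0.6, -3.6]
width: 0.45
```

>>> move_arm --pt "0 0 -30 0 -1" --pt "0 0 -60 7 -1" --pt "0 0 -80 14 -1" --pt "0 0 -90 21 -1" --pt "0 0 -90 28 -1"

```text
time_s: 18.95
ee_pos: [501.5, -0.7, 284.8]
tool_rot: [0.001, 0.389, 0.921, 0.0]
contact_force: [0.0, -0.7, -2.7]
width: 0.455
```

```bash
python3 - <<'E'
from h import *
from scipy.spatial.transform import Rotation as Ro
o=bot.get_obs();w,x,y,z=o['tool_rot'];R=Ro.from_quat([x,y,z,w]).as_matrix();print(o['time_s'],o['ee_pos'],o['qpos'],o['contact_force'],o['wrist_torque'])
yy=R[:,1];print('y ang',np.degrees(np.arctan2(yy[1],yy[0])),'move tool',R.T@(np.array([514,-262,o['ee_pos'][2]])-o['ee_pos']))
E
```

```text
18.95 [501.50155243  -0.67247839 284.83664043] [-1.41520810e-01 -8.39291668e-02  1.85657905e+00  2.47747757e-04
  1.36681975e+00 -9.13515196e-01] [ 0.04975219 -0.71186073 -2.73120516] [-0.02106491  0.02442173  0.04350251]
y ang 44.2292248377229 move tool [-1.95973735e+02 -1.73327949e+02  4.21846770e-02]
```

>>> move_arm --pt "-12 -10 0 3 -1" --pt "-36 -32 0 7 -1" --pt "-62 -55 0 12 -1" --pt "-88 -78 0 17 -1" --pt "-114 -101 0 22 -1"

```text
time_s: 19.45
ee_pos: [507.9, -153.4, 281.9]
tool_rot: [-0.002, 0.557, 0.831, -0.0]
contact_force: [1.2, 0.3, -2.4]
width: 0.454
```

```bash
cat > go.py <<'E'
from h import *
from scipy.spatial.transform import Rotation as Ro
np.set_printoptions(precision=2,suppress=True)
o=bot.get_obs();w,x,y,z=o['tool_rot'];R=Ro.from_quat([x,y,z,w]).as_matrix();print(o['time_s'],o['ee_pos'],o['contact_force'],o['wrist_torque'])
yy=R[:,1];print('y ang',np.degrees(np.arctan2(yy[1],yy[0])),'move tool',R.T@(np.array([514,-262,o['ee_pos'][2]])-o['ee_pos']))
E
python3 go.py
```

```text
19.45 [ 507.95 -153.44  281.94] [ 1.24  0.33 -2.36] [-0.02 -0.01  0.01]
y ang 22.326955244564097 move tool [-102.72  -35.64   -0.18]
```

>>> move_arm --pt "-25 -9 0 2 -1" --pt "-55 -19 0 4 -1" --pt "-80 -28 0 6 -1" --pt "-97 -34 0 6 -1" --pt "-103 -36 0 6 -1"

```text
time_s: 19.95
ee_pos: [514.6, -262.9, 282.2]
tool_rot: [-0.001, 0.599, 0.801, -0.0]
contact_force: [0.2, -0.0, -3.1]
width: 0.45
```

>>> move_arm --pt "0 0 0 0 -1" --pt "0 0 0 0 -1" --pt "0 0 0 0 -1" --pt "0 0 0 0 -1" --pt "0 0 0 0 -1"

```text
time_s: 20.45
ee_pos: [515.4, -261.1, 283.4]
tool_rot: [0.0, 0.598, 0.802, 0.0]
contact_force: [-0.5, 0.1, -2.6]
width: 0.45
```

```bash
python3 go.py; python3 - <<'E'
from h import *
S=cap('side');T=cap('top')
a=cv2.resize(T['image'][150:280,350:490],None,fx=2.8,fy=2.8,interpolation=2)
b=cv2.resize(S['image'][70:200,280:420],None,fx=2.8,fy=2.8,interpolation=2);cv2.imwrite('pics/n9.png',np.hstack([a,b])[:,:,::-1])
E
```

```text
20.45 [ 515.37 -261.07  283.36] [-0.5   0.07 -2.58] [-0.   -0.01 -0.04]
y ang 16.571457335064654 move tool [-0.5  -1.58 -0.  ]
```

View pics/n9.png

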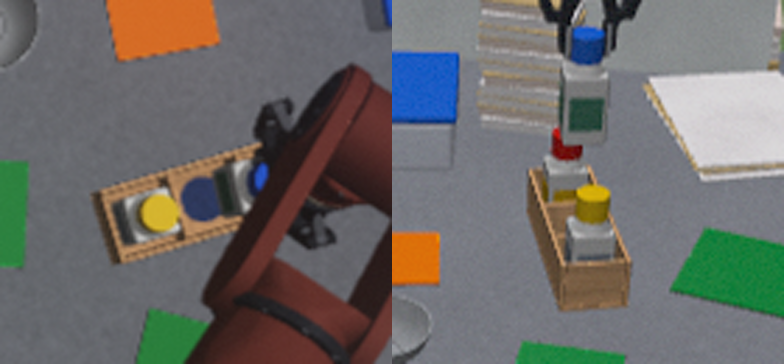

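>>> move_arm --pt "0 -1.5 15 0 -1" --pt "0 -1.5 45 0 -1" --pt "0 -1.5 70 0 -1" --pt "0 -1.5 85 0 -1" --pt "0 -1.5 90 0 -1"

```text
time_s: 21.05
ee_pos: [512.1, -261.2, 189.9]
tool_rot: [-0.003, 0.598, 0.801, -0.0]
contact_force: [-0.1, 0.1, -3.6]
width: 0.45
```

```bash
python3 go.py; python3 - <<'E'
from h import *
np.set_printoptions(precision=1,suppress=True)
S=cap('side');T=cap('top');o=bot.get_obs();e=o['ee_pos']
m,c,s=blob(S,[100,120,40],[130,255,255],proj(S,e));best=[]
for dx in range(-8,9):
  for dz in range(-8,9,2):
    P=CAP[:,[1,2,0]]+np.array([e[0]+dx,e[1],e[2]-50+dz]);best.append((np.abs(hullmask(S,P)-m).sum(),dx,dz))
best.sort();print(c,s[4],best[:3])
a=cv2.resize(T['image'][160:270,360:480],None,fx=3.2,fy=3.2,interpolation=2)
b=cv2.resize(S['image'][100:210,290:410],None,fx=3.2,fy=3.2,interpolation=2);cv2.imwrite('pics/n10.png',np.hstack([a,b])[:,:,::-1])
E
```

```text
21.05 [ 512.06 -261.17  189.89] [-0.08  0.15 -3.6 ] [-0.07  0.05 -0.03]
y ang 16.50597512070251 move tool [-1.35  1.62 -0.01]
[349.1 112.5] 139 [(np.float64(25.270588235294117), -3, -2), (np.float64(26.149019607843137), -2, -2), (np.float64(26.337254901960783), -4, -2)]
```

View pics/n10.png

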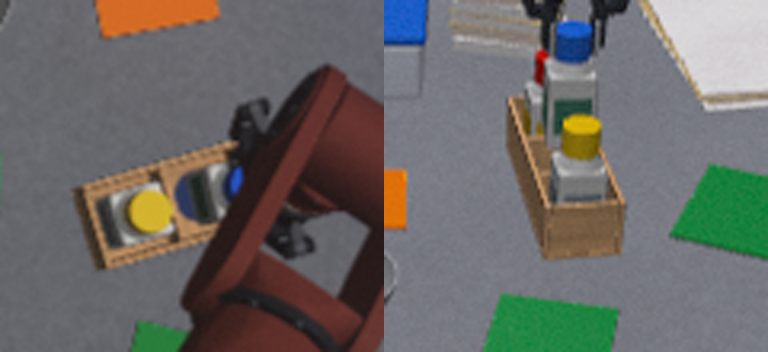

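>>> move_arm --pt "0 0 0 0 -1" --pt "0 0 8 0 -1" --pt "0 0 16 0 -1" --pt "0 0 24 0 -1" --pt "0 0 32 0 -1"

```text
time_s: 21.65
ee_pos: [513.6, -262.1, 160.3]
tool_rot: [-0.0, 0.598, 0.801, -0.0]
contact_force: [-1.5, 0.1, -4.2]
width: 0.454
```

>>> move_arm --pt "0 0 8 0 -1" --pt "0 0 16 0 -1" --pt "0 0 23 0 -1" --pt "0 0 29 0 -1" --pt "0 0 33 0 -1"

```text
time_s: 22.15
ee_pos: [513.6, -262.1, 127.4]
tool_rot: [-0.0, 0.598, 0.801, -0.0]
contact_force: [-0.8, 0.0, -3.2]
width: 0.448
```

```bash
python3 go.py
```

```text
22.15 [ 513.57 -262.08  127.39] [-0.84  0.02 -3.16] [ 0.01 -0.    0.03]
y ang 16.5107403551801 move tool [-0.04  0.44 -0.  ]
```

>>> move_arm --pt "0 0 1 0 -1" --pt "0 0 2 0 -1" --pt "0 0 3 0 -1" --pt "0 0 4 0 -1" --pt "0 0 5 0 -1"

```text
time_s: 22.65
ee_pos: [514.0, -262.3, 123.4]
tool_rot: [0.0, 0.598, 0.801, 0.0]
contact_force: [-0.4, 0.6, -3.5]
width: 0.453
```

>>> move_arm --pt "0 0 0.4 0 -1" --pt "0 0 0.8 0 -1" --pt "0 0 1.2 0 -1" --pt "0 0 1.6 0 -1" --pt "0 0 2 0 -1"

```text
time_s: 23.15
ee_pos: [513.8, -262.2, 121.2]
tool_rot: [0.0, 0.598, 0.801, 0.0]
contact_force: [-0.4, -1.0, -2.6]
width: 0.45
```

>>> move_arm --pt "0 0 0.4 0 -1" --pt "0 0 0.8 0 -1" --pt "0 0 1.2 0 -1" --pt "0 0 1.6 0 -1" --pt "0 0 2 0 -1"

```text
time_s: 23.65
ee_pos: [514.1, -262.6, 121.1]
tool_rot: [0.0, 0.598, 0.801, -0.0]
contact_force: [-3.7, 1.8, 9.8]
width: 0.453
```

Contact at TCP z≈121, as predicted for the floor. Releasing.

>>> move_arm --pt "0 0 -0.8 0 -0.2" --pt "0 0 -0.8 0 -0.1" --pt "0 0 -0.8 0 -0.04" --pt "0 0 -0.8 0 0.1" --pt "0 0 -0.8 0 0.3"

```text
time_s: 24.15
ee_pos: [514.0, -262.3, 119.8]
tool_rot: [0.0, 0.598, 0.801, 0.0]
contact_force: [0.5, 0.3, -0.0]
width: 0.65
```

>>> move_arm --pt "0 0 0 0 0.6" --pt "0 0 0 0 0.8" --pt "0 0 -10 0 0.8" --pt "0 0 -30 0 0.8" --pt "0 0 -60 0 0.8"

```text
time_s: 24.65
ee_pos: [512.5, -261.4, 179.2]
tool_rot: [-0.002, 0.598, 0.801, -0.0]
contact_force: [0.2, 0.2, 1.0]
width: 0.899
```

>>> move_arm --pt "0 0 -40 0 0.8" --pt "0 20 -70 0 0.8" --pt "0 -40 -90 0 0.8" --pt "0 -85 -100 0 0.8" --pt "0 -130 -100 0 0.8"

```text
time_s: 25.15
ee_pos: [393.0, -299.0, 283.0]
tool_rot: [0.003, 0.597, 0.802, -0.001]
contact_force: [0.1, -0.2, 0.7]
width: 0.899
```

```bash
python3 - <<'E'
from h import *
np.set_printoptions(precision=1,suppress=True)
S=cap('side');T=cap('top');print(bot.get_obs()['ee_pos'])
for nm,lo,hi,X in(('blue',[100,120,40],[130,255,255],(514,-262,120)),('yel',[20,150,80],[32,255,255],(492,-188,125)),('red',[0,170,80],[5,255,255],(537,-339,125))):
    c1=blob(T,lo,hi,proj(T,X));c2=blob(S,lo,hi,proj(S,X));print(nm,c1[1],c1[2],c2[1],c2[2],tri(T,c1[1],S,c2[1]),atz(T,*c1[1],132))
a=cv2.resize(T['image'][130:270,230:490],None,fx=1.9,fy=1.9,interpolation=2);a=a[:266]
b=cv2.resize(S['image'][110:200,270:430],None,fx=494/160,fy=494/160,interpolation=2);cv2.imwrite('pics/n11.png',np.vstack([a[:,:494],b])[:,:,::-1])
E
```

```text
[ 389.1 -299.3  281.1]
blue [431.9 218.7] [425 213  15  13 153] [346.7 130.3] [341 125  12  13 119] (array([ 513.9, -264.6,  121.7]), np.float64(1.8896098465015112)) [ 512.3 -262.   132. ]
yel [406.4 225.9] [400 220  14  13 148] [351.3 142.2] [346 136  12  14 143] (array([ 492.4, -189.2,  119.7]), np.float64(0.9896257653608119)) [ 491.2 -186.6  132. ]
red [457.1 210.6] [451 205  13  13 132] [342.4 120. ] [338 115  10  11  86] (array([ 537.2, -339.8,  121.1]), np.float64(0.04969913377146132)) [ 536.2 -336.4  132. ]
```

View pics/n11.png

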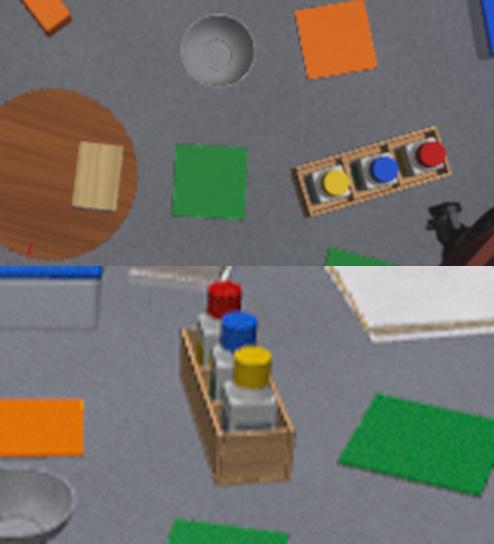

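The bottle stands upright in the middle pocket (top px 432,219). Its cap is at the same height as its neighbours', which haven't moved, and the notebook is still on the disc. The arm is clear, so I'm handing in.

```bash
python3 -c "
from plant import bot
print(bot.get_obs()['joint_velocities']);print(bot.close_job())"
```

```text
[ 0.0570155   0.05023328 -0.04264302  0.07056395 -0.04538454  0.04935256]
the job is handed in; nothing more can be done
None
```

The white bottle now stands upright on the floor of the free caddy pocket, and the job was handed in at about 25 s.

- **Lifting and uprighting:** I gripped the bottle by its cap and lifted it off the disc. I eased the jaws so it swung down, then tipped it upright with its foot edge against the pad.
- **On the blotting pad:** It first came upright overhanging the pad's corner, where I let go briefly. I then re-gripped it, set it down at the pad's centre and released it. It stood there alone for well over 1 s.
- **In the caddy:** I turned it to match the pocket walls and lowered it in slowly. The wrist force was about 10 N at the floor, then I released it and moved the arm away.

**Last checks:**
- The blue cap measured at (514, -265, 122) mm, the same height as the red and yellow caps, so the bottle is down on the floor.
- The red and yellow caps measured within about 1 mm of where they were in the top view. The bowl, by eye, had not moved, and the notebook is still on the disc.

**Disagreements and slips:**
- My tilt estimate from the side view read -5° while the bottle plainly stood flat on the pad; I put that down to fit error.
- While I eased the jaws, the bottle slid down between them until its foot edge touched the pad.
- Standing it up took about 15 N of wrist force on the pad, the highest I saw.
- The arm was still moving very slightly (under 0.1 rad/s) when I handed in, well clear of everything.

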